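# Grease the antenna rotator and keep the gun on

### The arm

A 7-joint arm with a two-finger parallel gripper is mounted at the origin on the work surface. World frame = base frame: x ahead of the robot, y to its left, z up, the work surface at z = 0. Lengths are in m, angles in rad, forces in N, time in s.
With the tool pointing down it reaches from about 0.425 to 0.825 m from the base axis. Payload 3.6 kg.
Tool frame: the origin (TCP) lies midway between the tips of the shut fingers; the grasp point (between the pads) lies 19 mm behind it; z points along the fingers, y is the line along which they close (so a half turn about z gives the same grasp; the last joint's range is limited). The gripper opens to 85 mm and grips with 20 to 120 N. Pads are 22 mm wide; open, the fingers measure 114 mm over their backs; the gripper's body (76 mm by 85 mm) begins 54 mm behind the grasp point. The pads swing forward as they close: fully open they stand 13 mm farther back than shut.
Start: joints at [1.075, 0.615, -0.013, 1.423, 0.008, 1.103, -0.04], TCP at [0.294, -0.58, 0.231] pointing down, gripper open.
Joint ranges: [-3.12, 3.12], [-0.3, 2.06], [-1.34, 1.32], [0.26, 2.42], [-1.36, 4.5], [0.01, 1.98], [-2.84, 2.84]. Speed limits (rad/s): [2.79, 2.79, 3.14, 3.14, 3.14, 3.14, 3.14].

### API

Orientations are given as a unit quaternion [w, x, y, z].
In Python, from cell import r gives the robot as it stands.
- The arm moves only by the tool apply_moves, never from a script. Its argument "motion" is a list that holds one entry, the list of rows, each a list of 4 numbers: the shift along the tool's x, y, z in mm, then the turn about the tool's z in degrees. In form: [[[x, y, z, turn], ...]]. A call has 1 to 12 rows; each row is the pose to reach, as a shift and turn from the pose commanded when the call began, along the tool's axes at that moment; what a row does not reach only later rows make up. A row lasts 1/12 s, in which the tool goes at most 41.7 mm and 7.16 degrees, less where a joint would pass 70% of its speed; a pose out of reach is approached as far as the arm can. A call with a gripper value outside its range is refused whole. "hand" is the finger opening in mm, from 0 to 85.4, set as the call begins (left out, the last holds). The fingers move at their own pace and stop on an object; "squeeze" is the grip in N (left out, the last holds). Time passes only in rows, so rows that repeat a pose let the fingers close. It gives the time, the measured TCP pose, the force, the opening and the grip force at its end, in the units of the state.
- r.get_obs(): the state, without advancing time (a new reading comes with each control period).
- r.get_image(name): name is "scene" or "side" or "wrist"; returns a dict with "color" (480x640x3 uint8, blue, green, red), "mtx" (3x3 intrinsics, pixels), "R" (3x3) and "t" (3): a world point X has camera coordinates R X + t. Camera axes: x right, y down, z forward; pixel columns grow to the right and rows downward; lengths in m; the calibration is good to about 2 mm. A picture is of the moment at which its call begins. There is no depth.
- r.job_done(): hands the job in; it is judged then, once.
Trained networks look in the newest picture that a camera, given by its name, has taken for a name from the list of things; names that differ only in an ending like _2 or _b are one class to them, and where a whole thing is asked for, a point or a joint stands for the part that bears it (a point fixed in the world has none). Each returns a list of dicts, best first, with "confidence" (0 to 1); they miss things now and then, are a little off and sometimes report something else, mostly with a low value. They report only what shows in the picture. A call takes as long as a camera call. They do not tell look-alikes from the thing itself.
- r.recognise(label, camera): "extent" ([left, top, right, bottom] in pixels, round what is visible of it).
- r.outline_of(label, camera): "mask" (480x640 bool, what is visible of it) and "extent" ([left, top, right, bottom] in pixels, round what is visible of it).
The state is a dict: "t": time; "qpos": joint angles; "qd": joint speeds; "tau": joint torques, N m; "ee_pos": TCP position; "orientation": TCP orientation; "force": force on the tool from outside, world axes, zero at the start; "wrist_torque": the same for the moment, N m; "finger_gap": opening from 0.0 (shut) to 1.0 (fully open); "finger_force": force on a finger pad.
Only numpy, scipy, OpenCV 4.12 (cv2) and the standard library are available. Lean on these libraries where they do the work, as an engineer would, in place of code of your own. Each camera call takes 0.05 s, during which the arm holds its last target. There are 200 camera calls.

### The job

The antenna rotator on the bench is due for greasing. First open its relief cap: press the sprung cap down, turn it clockwise (seen from above) to its stop, and let it pop back up there. Then take the grease gun out of its holder, set its coupler squarely on the tilted nipple and press along the nipple until it snaps fully home; finish while still holding the gun pressed home against its spring, and leave the wrench, bearing and handheld radio where they lie.

Things in the scene. Friction and masses are not known exactly. Their poses are not given: they have to be found in the camera images.
- rotator: Antenna rotator gearbox, bolted down: steel base plate 200 x 230 x 12 mm under a cast aluminium box 170 (x) x 200 (y) mm whose top is 70 mm above the bench; a bolted round flange (40 mm radius, centred 35 mm along x and -5 mm along y) stands up to 92 mm high. Origin: centre of the underside. Its x axis points away from the robot at yaw 0.
- nipple: Button-head grease nipple on a tilted boss 20 mm to -x and 60 mm to -y of the gearbox centre, rigid. Head 16 mm diameter, 8 mm thick, on an 11 mm neck; 22 mm hexagon 16 mm below the top; boss 34 mm diameter 26 mm below the top. Origin: centre of the head's top face, 115 mm above the bench. z axis: outwards along the nipple, leaning 30 degrees from vertical towards the gearbox's -y; x axis level.
- relief_grip (a point): Relief cap on the gearbox top (20 mm to -x, 65 mm to +y of its centre): dark steel disc 46 mm diameter, its top 90 mm above the bench, with an upright grip bar 44 mm long, 12 mm thick, reaching 114 mm above the bench. The point is on the turning axis, 10 mm below the top of the bar; x axis along the bar, z up.
- relief_press (a joint): How far the relief cap is pushed down, m: 0 up, 0.006 fully down; a spring returns it (about 3 N at first, 6 N fully down).
- relief (a joint): How far the relief cap is turned, rad, growing clockwise seen from above: 0 closed, 1.3 open at its stop. A lug inside blocks turning beyond about 0.2 unless the cap is pressed down more than 0.0035 m; from about 1.15 on it is free to pop up again, and so locks open.
- holder: Dark steel holder fixed to the bench: foot 90 mm in diameter, open cup 54 mm outside and 38 mm inside diameter, rim 56 mm above the bench. The gun stands upright in it, coupler down. Origin: centre of the underside.
- gun: Push-type grease gun, loose, round, 112 mm long, 0.2 to 0.5 kg. Origin: centre of the coupler's mouth with the spring relaxed (22 mm above the bench in the holder); z axis: along the gun to its rear end. Steel barrel 32 mm diameter, z = 41 to 104 mm; black end cap of the same diameter, 104 to 112 mm; collar 50 mm diameter, 34 to 41 mm, by which it hangs on the holder's rim.
- coupler_seat (a point): Seat at the bottom of the gun's coupler, on its axis. The coupler is a steel cup of 30 mm outside diameter, bore 19.6 mm diameter and 10 mm deep, at the nose of the gun; the seat is 10 mm from its mouth. z axis: along the gun to its rear. The nipple's head goes into the bore until its top meets the seat.
- coupler (a joint): How far the coupler is pushed back into the barrel, m: 0 relaxed, 0.010 hard limit. A spring pushes it out: about 6 N at first, 12 N at 0.0015, then it gives way and snaps through (8 N at 0.004, 3 N at 0.006); fully home from 0.0075 (8 N) to the limit (9.5 N). Let go, it springs back out.
- tray: Clear plastic parts tray fixed to the bench, 120 x 90 x 45 mm, with bolts in it. Origin: centre of the underside. Tray and holder may be on either side.
- wrench: Steel open-end wrench, 180 mm long, lying loose across the bench between the robot and the gearbox. Not to be moved.
- bearing: Steel bearing ring, 62 mm diameter, 16 mm high, lying loose beside and beyond the gearbox. Origin: centre of the underside. Not to be moved.
- radio: Black handheld radio, 110 x 56 x 32 mm with a 100 mm stub aerial, lying loose beside and beyond the gearbox. Origin: centre of the underside of its case. Not to be moved.
There are look-alikes about, which are no part of the job. Leave any orange look-alike of the gun alone. Leave any orange or pink look-alike of the holder alone.

How it is judged:
On the way, in this order (a step that is already met when the one before it is completed fails the run):
1. the relief cap is pressed down while still closed (value of joint relief_press above 0.0035 m and value of joint relief below 0.35 rad), for 0.05 s.
2. the relief cap is turned to its open stop and has popped up again (value of joint relief above 1.1 rad and value of joint relief_press below 0.002 m), for 0.2 s.
3. the gun's coupler sits squarely on the nipple and has snapped home (value of joint coupler above 0.0065 m and distance between coupler_seat and nipple below 0.0045 m and angle between the z axis of coupler_seat and the z axis of nipple, either way round below 0.14 rad), for 0.2 s.
At the end, for the whole second after the job is handed in: Fingers hold the gun at rest, off its holder, coupler on the nipple: head within 4.5 mm of the seat, axes within 8 degrees, coupler pushed back over 6.5 mm with over 1.5 N on the nipple; relief cap turned over 1.1 rad and up (pressed under 2 mm) (all of step 2 and all of step 3 and contact force between gun and nipple above 1.5 N and contact force between the fingers and gun above 3 N and contact force between gun and holder below 0.5 N and linear speed of gun below 0.03 m/s); the arm keeps its last pose, push and grip.
It fails at once if the wrench, bearing or radio is moved more than 25 mm (distance of any of wrench, bearing, radio from where it was at the start of the episode above 0.025 m).
It also fails if it takes over 58 s, if anything falls off the work surface, if the arm or the gripper's body presses on something with over 40 N, if the wrist force passes 120 N, or if a joint passes its speed limit or range.

## Working session

There is one attempt and no reset: what is moved stays moved. The work goes in short steps, Python scripts to look and compute and a tool call to move; the robot and the scene stay as the last step left them, time stands still between calls to the robot, and variables do not carry over. Pictures are saved under pics/ and viewed, at most 10 in all, crops included, and the job is handed in when it is done.

Besides the shell and the picture viewer there is one more tool, called as name(argument=value, ...), one argument or row to a line, values as JSON. apply_moves: Moves the arm, as the interface text tells. Its arguments: {"type":"object","properties":{"motion":{"type":"array","items":{"type":"array","items":{"type":"array","items":{"type":"number"}}}},"hand":{"type":"number"},"squeeze":{"type":"number"}},"required":["motion"]}

```bash
mkdir -p pics; ls; cat > h.py <<'E'
from cell import r
import numpy as np, cv2
from scipy.spatial.transform import Rotation as Rn
def ray(im,u,v):
    d=np.linalg.inv(im['mtx'])@[u,v,1.]; R=np.array(im['R']);C=-R.T@im['t']; return C,R.T@d
def onz(im,u,v,z):
    C,d=ray(im,u,v); return C+d*(z-C[2])/d[2]
def tri(*l):
    A=np.zeros((3,3));b=np.zeros(3)
    for im,u,v in l:
        C,d=ray(im,u,v); d=d/np.linalg.norm(d);P=np.eye(3)-np.outer(d,d);A+=P;b+=P@C
    return np.linalg.solve(A,b)
def proj(im,X):
    c=np.array(im['R'])@X+im['t'];p=im['mtx']@c;return p[:2]/p[2]
def tool():
    o=r.get_obs();q=o['orientation'];return np.array(o['ee_pos']),Rn.from_quat([q[1],q[2],q[3],q[0]]).as_matrix()
def intool(X):
    p,R=tool();return R.T@(np.array(X)-p)*1000
E
python3 - <<'E'
from h import *
o=r.get_obs();print({k:np.round(v,3) for k,v in o.items()});print(tool()[1].round(3))
for n in ['scene','side','wrist']:
    im=r.get_image(n);cv2.imwrite(f'pics/{n}0.png',im['color']);np.save(f'{n}0.npy',im,allow_pickle=True)
    print(n,(-np.array(im['R']).T@im['t']).round(3))
    for l in ['rotator','nipple','relief_grip','holder','gun','tray','wrench','bearing','radio']:
        print(l,[(np.round(d['extent']).tolist(),round(d['confidence'],2)) for d in r.recognise(l,n)])
E
```

```text
pics
{'t': np.float64(0.0), 'qpos': array([ 1.075,  0.616, -0.013,  1.425,  0.008,  1.103, -0.04 ]), 'qd': array([ 0.001,  0.   ,  0.   , -0.   , -0.   , -0.001, -0.001]), 'tau': array([ 0.0000e+00, -4.6922e+01,  2.5900e-01, -1.7103e+01,  1.0000e-02,
        1.0000e-02,  0.0000e+00]), 'ee_pos': array([ 0.293, -0.579,  0.23 ]), 'orientation': array([-0.001,  0.973,  0.232, -0.   ]), 'force': array([ 0.416,  0.323, -0.03 ]), 'wrist_torque': array([-0.024, -0.023, -0.009]), 'finger_force': np.float64(0.0), 'finger_gap': np.float64(1.001)}
[[ 0.892  0.452 -0.001]
 [ 0.452 -0.892  0.002]
 [-0.    -0.003 -1.   ]]
scene [ 1.269 -0.091  1.292]
rotator [([288.0, 246.0, 405.0, 346.0], 0.97)]
nipple [([316.0, 273.0, 337.0, 288.0], 0.67)]
relief_grip [([358.0, 251.0, 380.0, 274.0], 0.59)]
holder [([206.0, 247.0, 245.0, 275.0], 0.92), ([224.0, 194.0, 256.0, 224.0], 0.81), ([147.0, 300.0, 186.0, 336.0], 0.55)]
gun [([216.0, 227.0, 235.0, 257.0], 0.92), ([261.0, 208.0, 281.0, 238.0], 0.78)]
tray [([442.0, 240.0, 492.0, 294.0], 0.76)]
wrench [([308.0, 205.0, 327.0, 258.0], 0.88)]
bearing [([463.0, 322.0, 492.0, 350.0], 0.6)]
radio [([209.0, 324.0, 233.0, 411.0], 0.75)]
side [0.07  0.565 1.031]
rotator []
nipple [([276.0, 214.0, 299.0, 245.0], 0.65)]
relief_grip [([258.0, 258.0, 284.0, 277.0], 0.56), ([211.0, 202.0, 335.0, 326.0], 0.42)]
holder [([426.0, 220.0, 469.0, 262.0], 0.83), ([354.0, 121.0, 392.0, 159.0], 0.77), ([376.0, 192.0, 413.0, 223.0], 0.72), ([386.0, 158.0, 411.0, 196.0], 0.7)]
gun [([385.0, 212.0, 410.0, 259.0], 0.95), ([388.0, 162.0, 411.0, 194.0], 0.83)]
tray [([150.0, 342.0, 239.0, 421.0], 0.58)]
wrench [([326.0, 272.0, 414.0, 321.0], 0.86)]
bearing [([113.0, 316.0, 144.0, 346.0], 0.85)]
radio [([259.0, 137.0, 338.0, 177.0], 0.67)]
wrist [ 0.356 -0.549  0.374]
rotator []
nipple []
relief_grip []
holder [([0.0, 0.0, 52.0, 55.0], 0.65)]
gun []
tray []
wrench []
bearing []
radio []
```

```bash
python3 - <<'E'
import cv2,numpy as np
a=cv2.imread('pics/scene0.png')[190:430,140:500];b=cv2.imread('pics/side0.png')[110:430,100:480]
cv2.imwrite('pics/a.png',cv2.resize(a,(800,533),interpolation=cv2.INTER_CUBIC));cv2.imwrite('pics/b.png',cv2.resize(b,(712,600),interpolation=cv2.INTER_CUBIC))
E
```

```text
(no output)
```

View pics/a.png

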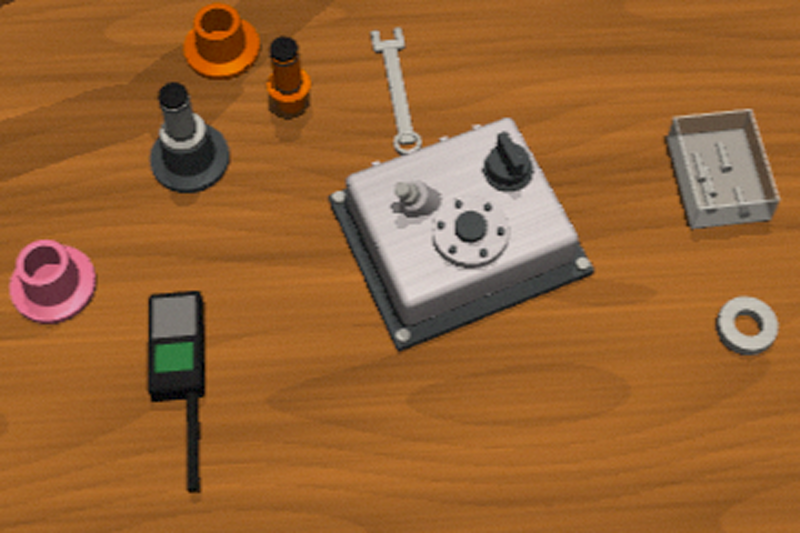

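View pics/b.png

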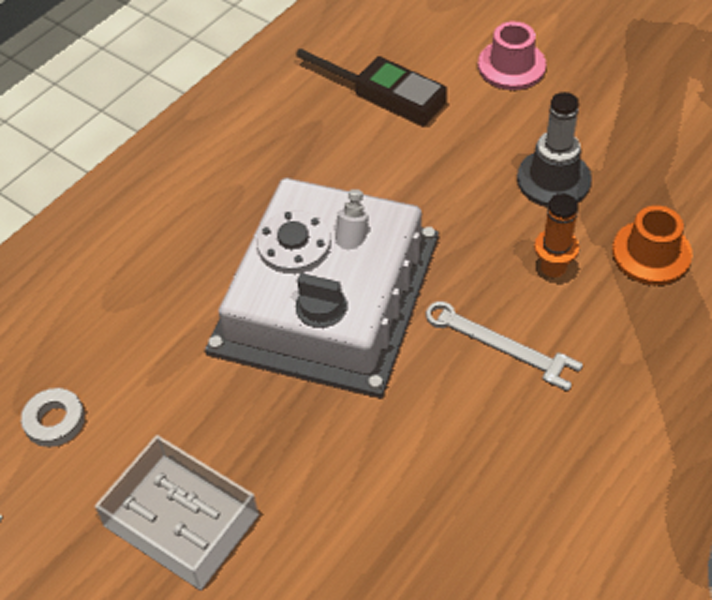

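The scene view shows two gun candidates. The steel/black one stands in the dark holder at scene (219,242), side (398,190). The orange one at scene (271,223), side (398,235) is a look-alike. The orange holder at scene (240,209) and the pink one at (166,318) are also look-alikes. The steel gun in the dark holder fits the description, and these enlarged crops confirm it. Next I triangulate the positions.

```bash
python3 - <<'E'
from h import *
S=np.load('scene0.npy',allow_pickle=True).item();D=np.load('side0.npy',allow_pickle=True).item()
A=lambda u,v:(S,140+u*.45,190+v*.45)
B=lambda u,v:(D,100+u*380/712,110+v*320/600)
for n,a,b in [('cap',(173,92),(565,103)),('nip',(404,187),(355,196)),('bolt far+y',(583,264),(215,341)),('bolt near-y',(338,197),(429,231)),
 ('flangectr',(470,226),(292,234)),('wrenchring',(406,142),(440,313)),('orangecap',(284,47),(563,205)),('grip',(512,155),(320,289))]:
    print(n,tri(A(*a),B(*b)).round(4))
for n,a in [('bolt far-y',(403,335)),('bolt far+y',(583,264)),('bolt near-y',(338,197))]: print(n,onz(*A(*a),.016).round(4))
print('b near+y',onz(*B(376,381),.016).round(4))
print('bar ends a',onz(*A(502,137),.114),onz(*A(522,172),.114),'b',onz(*B(301,279),.114),onz(*B(340,291),.114))
E
```

```text
cap [ 0.4706 -0.294   0.1296]
nip [ 0.5898 -0.0564  0.1104]
bolt far+y [0.6409 0.132  0.0141]
bolt near-y [ 0.542  -0.128   0.0137]
flangectr [0.626  0.0096 0.0855]
wrenchring [ 0.4691 -0.0473  0.003 ]
orangecap [ 0.4022 -0.1782  0.1074]
grip [0.5497 0.0584 0.0982]
bolt far-y [ 0.713  -0.0643  0.016 ]
bolt far+y [0.6427 0.1331 0.016 ]
bolt near-y [ 0.5444 -0.1265  0.016 ]
b near+y [0.4686 0.0705 0.016 ]
bar ends a [0.53821574 0.05032893 0.114     ] [0.58193939 0.06678416 0.114     ] b [0.56397512 0.06593737 0.114     ] [0.52261704 0.05477384 0.114     ]
```

apply_moves(
  motion=[
    [[43, -38, 0, -7], [86, -75, 0, -14], [129, -113, 0, -21], [172, -150, 0, -28], [215, -188, 0, -35], [258, -225, 0, -42], [301, -263, 0, -49], [344, -300, 0, -56], [387, -338, 0, -63], [430, -375, 0, -70], [473, -413, 0, -77], [517, -452, 0, -84]],
  ],
  hand=45,
)

```text
t: 2.5
ee_pos: [0.4816, -0.1146, 0.2318]
orientation: [0.001, 0.565, 0.825, 0.0]
force: [0.1, -0.0, -0.2]
finger_gap: 0.523
finger_force: 0.0
```

apply_moves(
  motion=[
    [[0, 0, 0, -7], [0, 0, 0, -14], [0, 0, 0, -21], [0, 0, 0, -28], [0, 0, 0, -35], [0, 0, 0, -42], [0, 0, 0, -49], [0, 0, 0, -56], [0, 0, 0, -63], [0, 0, 0, -70], [0, 0, 0, -77], [0, 0, 0, -84]],
  ],
)

```text
t: 3.5
ee_pos: [0.4811, -0.1166, 0.2315]
orientation: [0.0, -0.132, 0.991, -0.0]
force: [-0.4, 0.2, 0.2]
finger_gap: 0.528
finger_force: 0.0
```

```bash
python3 - <<'E'
from h import *
p,R=tool();print(p,R.round(3),r.get_obs()['qpos'].round(2),np.degrees(np.arctan2(R[1,0],R[0,0])))
im=r.get_image('wrist');cv2.imwrite('pics/w1.png',im['color']);np.save('w1.npy',im,allow_pickle=True)
print(np.array(im['R']).round(2),(-np.array(im['R']).T@im['t']).round(3))
E
```

```text
[ 0.48110478 -0.11661547  0.23146909] [[-0.965 -0.262  0.   ]
 [-0.262  0.965 -0.   ]
 [-0.    -0.    -1.   ]] [ 0.78  0.5  -0.87  1.84  0.44  1.01  1.56] -164.82978691235604
[[-0.26  0.97  0.  ]
 [ 0.93  0.25  0.27]
 [ 0.27  0.07 -0.96]] [ 0.414 -0.135  0.374]
```

View pics/w1.png

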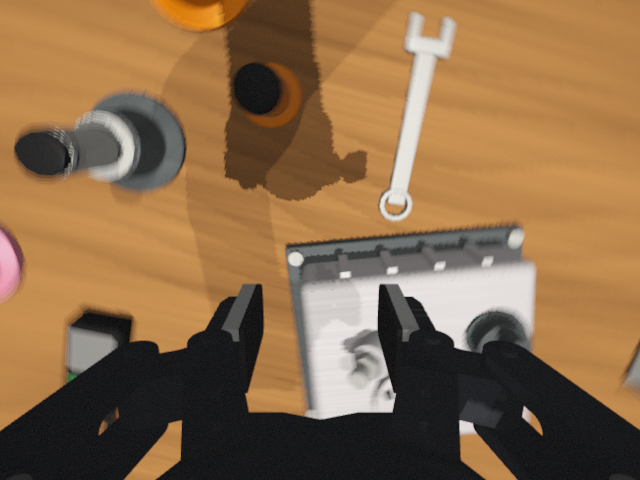

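The wrist view again shows the steel gun standing in the dark holder, cap at (42,152) and collar at (110,145). The orange gun at (262,90) stands alone, and the wrench lies at (415,110). The nipple at (370,365) and the relief cap at (495,340) are partly hidden by the fingers.

apply_moves(
  motion=[
    [[-28, 20, 0, -2], [-57, 40, 0, -5], [-85, 60, 0, -5], [-113, 80, 0, -5], [-141, 100, 0, -5], [-170, 120, 0, -5], [-170, 120, 0, -5], [-170, 120, 0, -5]],
  ],
)

```text
t: 4.22
ee_pos: [0.615, 0.0461, 0.2311]
orientation: [0.0, -0.173, 0.985, 0.001]
force: [-0.6, -0.5, 0.5]
finger_gap: 0.529
finger_force: 0.0
```

```bash
python3 - <<'E'
from h import *
p,R=tool();print(p,r.get_obs()['qpos'].round(2),np.degrees(np.arctan2(R[1,0],R[0,0])))
im=r.get_image('wrist');cv2.imwrite('pics/w2.png',im['color']);np.save('w2.npy',im,allow_pickle=True)
for l in ['nipple','relief_grip']: print(l,[(np.round(d['extent']).tolist(),round(d['confidence'],2)) for d in r.recognise(l,'wrist')])
E
```

```text
[0.61496559 0.04609774 0.23108855] [ 0.35  0.68 -0.82  1.51  0.52  1.18  1.36] -160.0239533440991
nipple [([170.0, 113.0, 257.0, 162.0], 0.67)]
relief_grip [([334.0, 108.0, 398.0, 177.0], 0.94)]
```

View pics/w2.png

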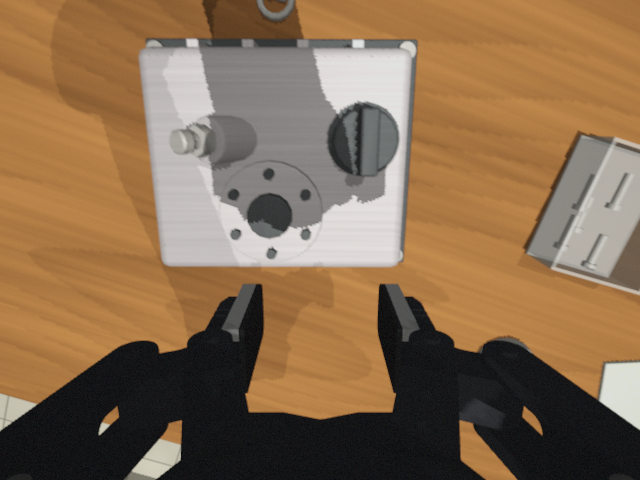

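The picture shows the whole gearbox top: nipple head at (180,142), relief bar top at (370,141) running along the image column, flange centre at (269,216).

```bash
python3 - <<'E'
from h import *
W=np.load('w2.npy',allow_pickle=True).item();W1=np.load('w1.npy',allow_pickle=True).item()
S=np.load('scene0.npy',allow_pickle=True).item();D=np.load('side0.npy',allow_pickle=True).item()
A=lambda u,v:(S,140+u*.45,190+v*.45)
B=lambda u,v:(D,100+u*380/712,110+v*320/600)
print('nip tri',tri((W,180,142),A(403,186),B(355,193)).round(4),onz(W,180,142,.115).round(4))
e=[onz(W,370,109,.114),onz(W,369.5,176,.114)];print('bar',np.round(e,4),np.mean(e,0).round(4),np.degrees(np.arctan2(*(e[0]-e[1])[1::-1])))
print('bar tri',tri((W,370,142),A(512,152),B(320,285)).round(4))
c=[onz(W,*p,.07) for p in [(140,52),(414,50),(404,266),(163,266)]];print(np.round(c,4),np.mean(c,0).round(4))
for i,j in [(1,0),(2,3),(0,3),(1,2)]: print(np.degrees(np.arctan2(*(c[i]-c[j])[1::-1])),np.linalg.norm(c[i]-c[j]))
print('flange',onz(W,269,216,.092).round(4))
print('gun', tri((W1,44,152),A(173,91),B(565,102)).round(4),onz(W1,44,152,.134),[onz(*A(173,91),.134),onz(*B(565,102),.134)])
b=np.mean(e,0);print('to bar',intool([b[0],b[1],.094]).round(1))
E
```

```text
nip tri [ 0.5915 -0.0577  0.1144] [ 0.5929 -0.058   0.115 ]
bar [[0.5325 0.0493 0.114 ]
 [0.5719 0.0648 0.114 ]] [0.5522 0.057  0.114 ] -158.55159648351434
bar tri [0.5504 0.058  0.1046]
[[ 0.5493 -0.114   0.07  ]
 [ 0.4818  0.0685  0.07  ]
 [ 0.6347  0.1265  0.07  ]
 [ 0.7022 -0.0603  0.07  ]] [0.592  0.0052 0.07  ]
110.30291816266671 0.1946243355352171
109.84638903999004 0.19860482430594512
-160.6291709242869 0.16199089184736962
-159.2280014718817 0.1635573921816579
flange [0.6263 0.0097 0.092 ]
gun [ 0.4725 -0.2926  0.1326] [ 0.47503376 -0.29061129  0.134     ] [array([ 0.47263738, -0.29297344,  0.134     ]), array([ 0.46939156, -0.29153609,  0.134     ])]
to bar [ 53.   35.6 137.1]
```

apply_moves(
  motion=[
    [[27, 18, 0, 0], [53, 36, 20, 0], [53, 36, 60, 0], [53, 36, 100, 0], [53, 36, 125, 0], [53, 36, 135, 0], [53, 36, 137, 0], [53, 36, 137, 0]],
  ],
)

```text
t: 5.03
ee_pos: [0.553, 0.0586, 0.0949]
orientation: [0.0, -0.172, 0.985, 0.0]
force: [0.9, 0.4, 1.0]
finger_gap: 0.529
finger_force: 0.0
```

apply_moves(
  motion=[
    [[0, 0, 0, 0], [0, 0, 0, 0], [0, 0, 0, 0], [0, 0, 0, 0], [0, 0, 0, 0], [0, 0, 0, 0]],
  ],
  hand=0,
  squeeze=60,
)

```text
t: 5.53
ee_pos: [0.5538, 0.059, 0.0954]
orientation: [0.002, -0.172, 0.985, -0.0]
force: [1.3, -1.4, 3.6]
finger_gap: 0.128
finger_force: 63.7
```

apply_moves(
  motion=[
    [[0, 0, 3, 0], [0, 0, 6, 0], [0, 0, 7, 0], [0, 0, 7, 0], [0, 0, 7, 0]],
  ],
)

```text
t: 5.95
ee_pos: [0.5539, 0.0591, 0.09]
orientation: [0.002, -0.172, 0.985, -0.001]
force: [-1.6, -3.0, 18.7]
finger_gap: 0.122
finger_force: 65.9
```

apply_moves(
  motion=[
    [[0, 0, 0, 7], [0, 0, 0, 14], [0, 0, 0, 21], [0, 0, 0, 28], [0, 0, 0, 35], [0, 0, 0, 42], [0, 0, 0, 49], [0, 0, 0, 56], [0, 0, 0, 63], [0, 0, 0, 69], [0, 0, 0, 74], [0, 0, 0, 75]],
  ],
)

```text
t: 6.95
ee_pos: [0.5531, 0.0562, 0.09]
orientation: [0.002, 0.465, 0.885, -0.002]
force: [-2.7, -7.2, 21.3]
finger_gap: 0.121
finger_force: 66.2
```

```bash
python3 - <<'E'
from h import *
p,R=tool();o=r.get_obs();print(p,o['qpos'].round(2),np.degrees(np.arctan2(R[1,0],R[0,0])),o['force'],o['wrist_torque'])
E
```

```text
[0.55314759 0.05618006 0.0900021 ] [ 0.08  0.67 -0.35  1.84  0.35  0.69  0.13] 124.60889061256101 [-2.69198842 -7.1570065  21.32291863] [-1.38411849  0.77251346  0.24733146]
```

Turned by 75°. I now ease up, open the fingers and lift.

apply_moves(
  motion=[
    [[0, 0, -3, 0], [0, 0, -6, 0], [0, 0, -8, 0], [0, 0, -8, 0]],
  ],
)

```text
t: 7.28
ee_pos: [0.553, 0.0561, 0.0954]
orientation: [0.001, 0.463, 0.886, -0.002]
force: [1.6, -4.4, 2.8]
finger_gap: 0.125
finger_force: 63.6
```

apply_moves(
  motion=[
    [[0, 0, 0, 0], [0, 0, 0, 0], [0, 0, 0, 0], [0, 0, 0, 0], [0, 0, -10, 0], [0, 0, -40, 0], [0, 0, -80, 0], [0, 0, -120, 0], [0, 0, -140, -5], [0, 0, -140, -10], [0, 0, -140, 0], [0, 0, -140, 0]],
  ],
  hand=60,
)

```text
t: 8.28
ee_pos: [0.5525, 0.0595, 0.2367]
orientation: [0.0, 0.465, 0.885, 0.001]
force: [-0.3, -1.2, -0.7]
finger_gap: 0.702
finger_force: 0.0
```

```bash
python3 - <<'E'
from h import *
p,R=tool();o=r.get_obs();print(p,o['qpos'].round(2),np.degrees(np.arctan2(R[1,0],R[0,0])),o['force'])
S=r.get_image('scene');D=r.get_image('side')
a=S['color'][230:330,280:420];b=D['color'][180:320,200:340]
cv2.imwrite('pics/c.png',np.hstack([cv2.resize(a,(400,400)),cv2.resize(b,(400,400))]))
# target hover such that gun seen by wrist cam: cam ahead +x of tool
y=np.radians(110);x=np.array([np.cos(y),np.sin(y),0]);print('hover',intool(np.array([.472,-.292,.231])-x*.06))
E
```

```text
[0.55245089 0.05950157 0.23668067] [ 0.14  0.49 -0.44  1.69  0.24  1.01  0.23] 124.62094772595884 [-0.32215153 -1.24349506 -0.71587318]
hover [-300.35421025 -282.47362589    4.95330201]
```

View pics/c.png

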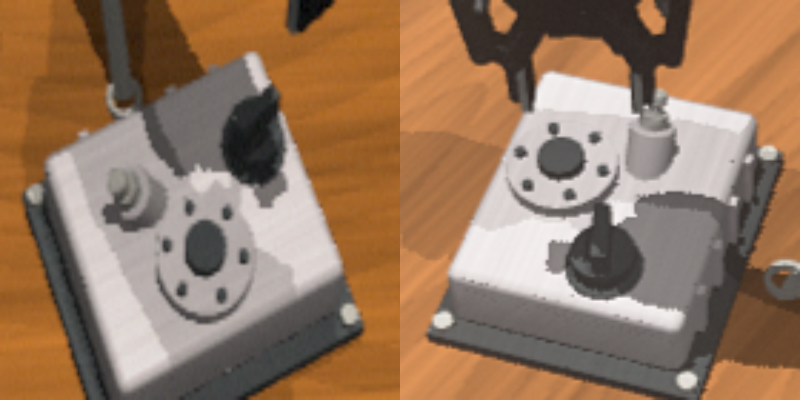

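The cap bar has turned (crop left at (255,130), right at (603,235)) and the cap is back up. Now to the gun.

apply_moves(
  motion=[
    [[-28, -26, 0, 2], [-56, -52, 0, 4], [-84, -79, 0, 6], [-112, -105, 0, 8], [-140, -132, 0, 10], [-168, -158, 0, 12], [-196, -184, 0, 14], [-224, -211, 0, 14.6], [-252, -237, 0, 14.6], [-280, -263, 0, 14.6], [-300, -282, 0, 14.6], [-300, -282, 0, 14.6]],
  ],
)

```text
t: 9.38
ee_pos: [0.4889, -0.3572, 0.2347]
orientation: [0.0, 0.576, 0.817, -0.003]
force: [-0.1, -0.8, 1.1]
finger_gap: 0.702
finger_force: 0.0
```

apply_moves(
  motion=[
    [[0, 0, 0, 0], [0, 0, 0, 0]],
  ],
)

```text
t: 9.55
ee_pos: [0.493, -0.3468, 0.2353]
orientation: [-0.0, 0.571, 0.821, 0.001]
force: [-1.1, 0.8, -0.1]
finger_gap: 0.704
finger_force: 0.0
```

```bash
python3 - <<'E'
from h import *
p,R=tool();o=r.get_obs();print(p,o['qpos'].round(2),np.degrees(np.arctan2(R[1,0],R[0,0])),o['force'])
im=r.get_image('wrist');cv2.imwrite('pics/w3.png',im['color']);np.save('w3.npy',im,allow_pickle=True)
for l in ['gun','holder']: print(l,[(np.round(d['extent']).tolist(),round(d['confidence'],2)) for d in r.recognise(l,'wrist')])
E
```

```text
[ 0.49297326 -0.34684534  0.23528269] [ 0.78  0.55 -0.33  1.56  0.19  1.06  0.76] 110.3806566898641 [-1.12833079  0.83780602 -0.12169329]
gun [([289.0, 106.0, 353.0, 169.0], 0.59)]
holder [([106.0, 0.0, 225.0, 91.0], 0.87), ([365.0, 276.0, 454.0, 365.0], 0.64), ([273.0, 84.0, 372.0, 186.0], 0.58)]
```

View pics/w3.png

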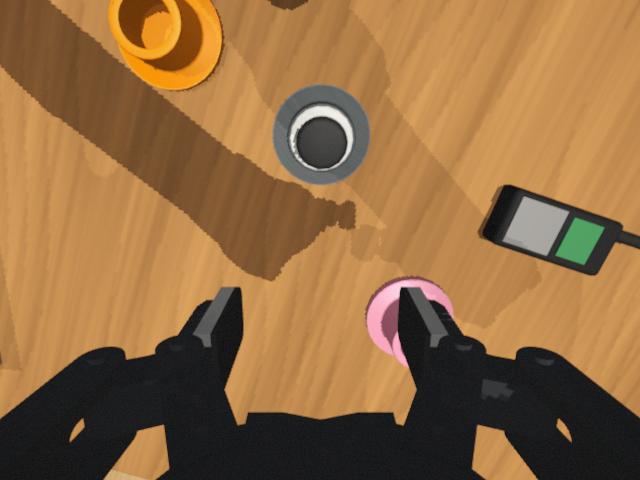

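The steel gun is seen straight from above, cap at (322,143), inside the white collar and dark foot at (321,134). The pink holder at (410,320) and the orange holder at (160,35) stand apart from it.

```bash
python3 - <<'E'
from h import *
W=np.load('w3.npy',allow_pickle=True).item();S=np.load('scene0.npy',allow_pickle=True).item();D=np.load('side0.npy',allow_pickle=True).item();W1=np.load('w1.npy',allow_pickle=True).item()
A=lambda u,v:(S,140+u*.45,190+v*.45)
B=lambda u,v:(D,100+u*380/712,110+v*320/600)
print(tri((W,322,143),A(173,91),B(565,102)).round(4),onz(W,322,143,.134).round(4),onz(W,321,134.5,.008).round(4),onz(W,321.5,137,.063).round(4))
print(tri((W,322,143),(W1,44,152)))
g=onz(W,322,143,.134);print(intool([g[0],g[1],.096]))
E
```

```text
[ 0.4723 -0.2935  0.132 ] [ 0.4748 -0.2934  0.134 ] [ 0.4742 -0.2923  0.008 ] [ 0.4745 -0.2925  0.063 ]
[ 0.47546311 -0.29340184  0.1300205 ]
[ 55.73061647   0.77309977 139.64936914]
```

apply_moves(
  motion=[
    [[28, 0, 0, 0], [55, 1, 0, 0], [55, 1, 30, 0], [55, 1, 70, 0], [55, 1, 110, 0], [55, 1, 130, 0], [55, 1, 139, 0], [55, 1, 139, 0], [55, 1, 139, 0]],
  ],
)

```text
t: 10.45
ee_pos: [0.4757, -0.2958, 0.0972]
orientation: [0.001, 0.571, 0.821, 0.0]
force: [-0.1, 0.4, 0.9]
finger_gap: 0.703
finger_force: 0.0
```

apply_moves(
  motion=[
    [[0, 0, 0, 0], [0, 0, 0, 0], [0, 0, 0, 0], [0, 0, 0, 0], [0, 0, 0, 0], [0, 0, 0, 0]],
  ],
  hand=0,
  squeeze=30,
)

```text
t: 10.95
ee_pos: [0.4755, -0.2968, 0.0982]
orientation: [0.002, 0.572, 0.82, 0.0]
force: [-0.7, 0.8, 6.9]
finger_gap: 0.365
finger_force: 30.0
```

apply_moves(
  motion=[
    [[0, 0, -7, 0], [0, 0, -14, 0], [0, 0, -21, 0], [0, 0, -26, 0], [0, 0, -26, 0], [0, 0, -26, 0]],
  ],
)

```text
t: 11.45
ee_pos: [0.4746, -0.2963, 0.1226]
orientation: [0.0, 0.572, 0.82, 0.0]
force: [-0.2, 0.3, -4.0]
finger_gap: 0.368
finger_force: 30.3
```

apply_moves(
  motion=[
    [[-4, 0, 0, 0], [-9, 0, 0, 0], [-14, 0, -1, 0], [-19, 0, -1, 0], [-24, 0, -1, 0], [-28, 0, -1, 0], [-28, 0, -1, 0]],
  ],
)

```text
t: 12.03
ee_pos: [0.4842, -0.3233, 0.1227]
orientation: [-0.0, 0.572, 0.82, 0.0]
force: [-0.3, 2.2, -3.2]
finger_gap: 0.364
finger_force: 30.1
```

```bash
python3 - <<'E'
from h import *
p,R=tool();o=r.get_obs();print(p,o['force'],o['wrist_torque'])
D=r.get_image('side');S=r.get_image('scene')
cv2.imwrite('pics/d.png',np.hstack([cv2.resize(S['color'][200:300,180:280],(400,400)),cv2.resize(D['color'][110:230,340:460],(400,400))]))
E
```

```text
[ 0.48417054 -0.3233088   0.12269891] [-0.34040571  2.17269424 -3.18369045] [ 0.58835198  0.10683974 -0.00937262]
```

View pics/d.png

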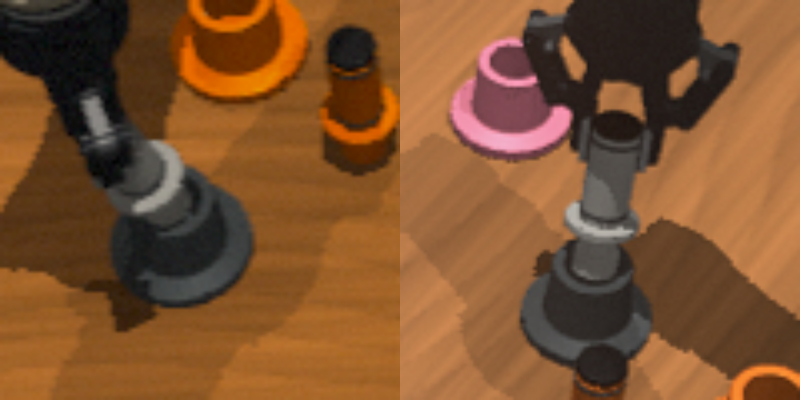

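The gun is pivoting in the fingers about the holder rim as planned: collar at left crop (155,180), lower barrel leaning. I continue to about 31°, then lift clear.

apply_moves(
  motion=[
    [[-5, 0, 1, 0], [-10, 0, 2, 0], [-15, 0, 3, 0], [-20, 0, 4.5, 0], [-25, 0, 6, 0], [-25, 0, 6, 0], [-25, 0, 6, 0]],
  ],
)

```text
t: 12.72
ee_pos: [0.4931, -0.347, 0.1173]
orientation: [0.001, 0.572, 0.82, -0.0]
force: [-0.4, 1.4, -2.3]
finger_gap: 0.367
finger_force: 29.9
```

apply_moves(
  motion=[
    [[0, 0, 0, 0], [4, 0, -8, 0], [4, 0, -25, 0], [4, 0, -50, 0], [4, 0, -80, 0], [4, 0, -110, 0], [4, 0, -110, 0], [4, 0, -110, 0]],
  ],
  squeeze=60,
)

```text
t: 13.38
ee_pos: [0.4928, -0.343, 0.2302]
orientation: [0.003, 0.572, 0.82, -0.0]
force: [-0.7, -0.2, -3.9]
finger_gap: 0.361
finger_force: 59.8
```

```bash
python3 - <<'E'
from h import *
p,R=tool();o=r.get_obs();print(p,o['force'],np.degrees(np.arctan2(R[1,0],R[0,0])))
out=[]
for n in ['side','scene']:
    D=r.get_image(n);np.save(n+'4.npy',D,allow_pickle=True)
    g=r.outline_of('gun',n)
    for d in g: print(n,np.round(d['extent']),d['confidence'])
    u,v=proj(D,p+[0,0,.0]).astype(int);u=np.clip(u,60,580);v=np.clip(v,60,420);print(u-60,v-60)
    out.append(cv2.resize(D['color'][v-60:v+60,u-60:u+60],(400,400),interpolation=cv2.INTER_CUBIC))
cv2.imwrite('pics/e.png',np.hstack(out))
E
```

```text
[ 0.4927837  -0.34301906  0.23024837] [-0.67816527 -0.24515076 -3.90872279] 110.26209235062561
side [397.  97. 422. 152.] 0.92
side [385. 214. 410. 259.] 0.85
349 51
scene [196. 202. 223. 232.] 0.74
scene [263. 206. 279. 240.] 0.64
127 155
```

View pics/e.png

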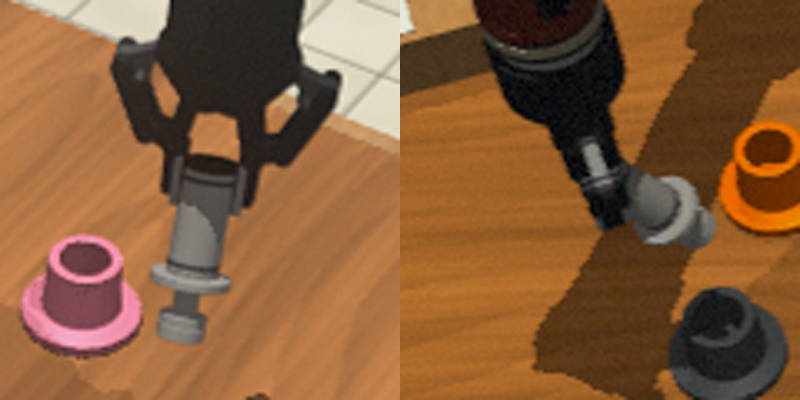

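The gun hangs tilted in the fingers: side crop shows collar (190,277) and coupler (182,325), scene crop shows collar (672,210) and coupler (702,232), clear of the holder. Now a silhouette fit of its pose in the tool frame.

```bash
cat > fit.py <<'E'
from h import *
from scipy.optimize import minimize
PR=[(0,.015),(.013,.015),(.0131,.0085),(.034,.0085),(.0341,.025),(.041,.025),(.0411,.016),(.075,.016),(.0751,.016),(.112,.016)]
def frame(q,p,R):  # q: x,y,z of gun point s=.09 in tool (mm), th (lean toward -x), ro (deg)
    th,ro=np.radians(q[3:5]); d=np.array([-np.sin(th),np.sin(ro),-np.cos(th)*np.cos(ro)]);d/=np.linalg.norm(d)
    d=R@d; P=p+R@(np.array(q[:3])/1000); return P-.09*d,d
def render(q,p,R,im,k=4):
    o,d=frame(q,p,R);a=np.cross(d,[1,0,0]);a/=np.linalg.norm(a);b=np.cross(d,a)
    t=np.linspace(0,2*np.pi,32,endpoint=False);L=np.zeros((480*k,640*k),np.uint8);U=L.copy()
    for i in range(0,10,2):
        X=np.vstack([o+d*s+rr*(np.cos(t)[:,None]*a+np.sin(t)[:,None]*b) for s,rr in PR[i:i+2]])
        c=np.array(im['R'])@X.T+np.array(im['t'])[:,None];uv=(im['mtx']@c);uv=(uv[:2]/uv[2]).T
        cv2.fillConvexPoly(U if i==8 else L,cv2.convexHull(((uv+.5)*k).astype(np.int32)),255)
    s=lambda M:cv2.resize(M,(640,480),interpolation=cv2.INTER_AREA)/255.
    return s(L),s(U)
def fit(V,p,R,q0):
    def cost(q):
        s=0
        for im,m in V:
            L,U=render(q,p,R,im);w=(1-U);s+=(np.abs(L-m)*w).sum()/m.sum()
        return s+ (q[4]/10)**2*.02
    sim=np.array([q0]+[np.array(q0)+np.eye(5)[i]*s for i,s in enumerate([4,3,4,4,3])])
    return minimize(cost,q0,method='Nelder-Mead',options=dict(initial_simplex=sim,maxfev=350,xatol=.05,fatol=1e-4))
E
cat > look.py <<'E'
from fit import *
import sys
p,R=tool();V=[];N=[]
for n in ['wrist','side','scene']:
    im=r.get_image(n);g=r.outline_of('gun',n)
    if n=='wrist': cv2.imwrite('pics/wl.png',im['color'])
    tgt=proj(im,p+R@np.array([.0,0,.02]));
    g=[d for d in g if np.hypot(*(np.array(d['extent']).reshape(2,2).mean(0)-tgt))<(150 if n=='wrist' else 35)]
    if g: V.append((im,g[0]['mask'].astype(float)));N.append(n);print(n,np.round(g[0]['extent']),g[0]['confidence'])
    else: print(n,'none',tgt)
q0=[3,0,-19,30,0]
for sub in ([[i] for i in range(len(V))] if len(sys.argv)>1 else [])+[range(len(V))]:
    s=fit([V[i] for i in sub],p,R,q0);print([N[i] for i in sub],s.x.round(2),round(s.fun,3))
q=s.x;o,d=frame(q,p,R);print('mouth',o.round(4),'axis',d.round(3),'tilt',np.degrees(np.arccos(d[2])),'az',np.degrees(np.arctan2(d[1],d[0])),'TCP',p.round(4))
np.save('q.npy',q);out=[]
for (im,m),n in zip(V,N):
    L,_=render(q,p,R,im);c=im['color'].copy();big=cv2.resize(c,None,fx=4,fy=4,interpolation=cv2.INTER_CUBIC)
    for M,col in [(L,(0,0,255)),(m,(0,255,0))]:
        cs,_=cv2.findContours((cv2.resize(M,None,fx=4,fy=4)>.5).astype(np.uint8),0,2);cv2.drawContours(big,cs,-1,col,1)
    u,v=(proj(im,o+.03*d)*4).astype(int);h=400 if n=='wrist' else 140;u=np.clip(u,h,2560-h);v=np.clip(v,h,1920-h)
    out.append(cv2.resize(big[v-h:v+h,u-h:u+h],(266,266)))
cv2.imwrite('pics/fit.png',cv2.resize(np.hstack(out),None,fx=1,fy=1))
E
time python3 look.py 1
```

```text
wrist [265. 126. 374. 371.] 0.89
side [395. 100. 423. 155.] 0.83
scene [193. 202. 225. 230.] 0.76
['wrist'] [ 10.33   0.24 -13.81  28.69  -0.14] 0.011
['side'] [  7.06  -1.85 -12.16  27.13   0.22] 0.04
['scene'] [  9.69   0.99 -18.96  29.27  -1.75] 0.057
['wrist', 'side', 'scene'] [ 11.4   -1.13 -15.71  27.6   -0.25] 0.183
mouth [ 0.4711 -0.2922  0.1618] axis [ 0.159 -0.438  0.885] tilt 27.7441327031887 az -70.01982647576551 TCP [ 0.4903 -0.3418  0.2257]
real	0m12.193s
user	0m9.188s
sys	0m4.613s
```

```bash
sed -i "s/^p,R=tool();V/r.get_image('side');p,R=tool();V/; s/^q=s.x;o,d/print(tool()[0]-p);q=s.x;o,d/" look.py; python3 look.py 1
```

```text
wrist [264. 126. 375. 369.] 0.74
side [396.  99. 422. 154.] 0.91
scene [194. 204. 223. 230.] 0.6
['wrist'] [  9.94   0.42 -13.19  28.9   -0.09] 0.009
['side'] [  7.    -2.05 -12.79  27.9   -0.14] 0.061
['scene'] [ 10.71   0.43 -18.77  28.02  -0.45] 0.058
['wrist', 'side', 'scene'] [ 10.74  -1.25 -16.01  28.05  -0.22] 0.192
[ 1.10990439e-04 -5.46158464e-05  4.42685141e-04]
mouth [ 0.4721 -0.2927  0.1635] axis [ 0.16  -0.443  0.882] tilt 28.08472776490359 az -70.17108791005744 TCP [ 0.4914 -0.3422  0.2269]
```

View pics/fit.png

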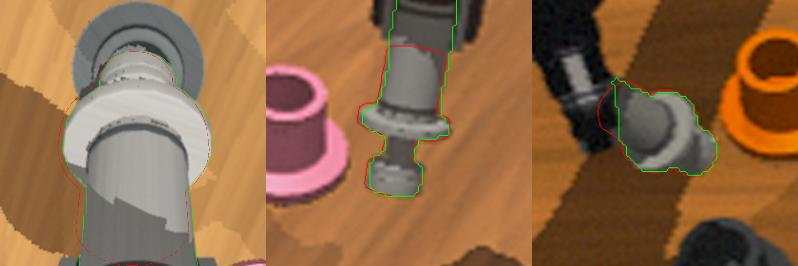

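The fit matches in all three views: collar, neck and coupler contours overlap, with a tilt of about 28.5°. I move to a stand-off 35 mm out along the nipple axis and measure gun and nipple together there.

apply_moves(
  motion=[
    [[18, 21, 0, 0], [36, 43, 0, 0], [54, 65, 0, 0], [72, 86, 0, 0], [90, 107, 0, 0], [107, 128, 2, 0], [125, 150, 8, 0], [143, 171, 12, 0], [155, 186, 16, 0], [161, 193, 17, 0], [161, 193, 17, 0], [161, 193, 17, 0]],
  ],
  squeeze=110,
)

```text
t: 15.23
ee_pos: [0.6164, -0.1254, 0.2103]
orientation: [0.0, 0.572, 0.82, -0.001]
force: [-0.3, -1.3, -2.1]
finger_gap: 0.349
finger_force: 108.8
```

apply_moves(
  motion=[
    [[0, 0, 0, 0], [0, 0, 0, 0], [0, 0, 0, 0]],
  ],
)

```text
t: 15.48
ee_pos: [0.6162, -0.1265, 0.2106]
orientation: [0.0, 0.573, 0.82, -0.0]
force: [-0.1, 0.2, -2.0]
finger_gap: 0.35
finger_force: 108.8
```

```bash
cat >> look.py <<'E'
for (im,m),n in zip(V,N):
    big=cv2.resize(im['color'],None,fx=4,fy=4,interpolation=cv2.INTER_CUBIC)
    u,v=(proj(im,[.592,-.058,.115])*4).astype(int);h=240 if n=='wrist' else 120;u=np.clip(u,h,2560-h);v=np.clip(v,h,1920-h)
    print(n,'crop origin',((u-h)/4,(v-h)/4),'scale',2*h/4/266, 'nip pred',proj(im,[.592,-.058,.115]).round(1),'mouth',proj(im,o).round(1))
    np.save(n+'5.npy',im,allow_pickle=True)
    out[N.index(n)]=np.vstack([out[N.index(n)],cv2.resize(big[v-h:v+h,u-h:u+h],(266,266))])
cv2.imwrite('pics/fit2.png',np.hstack(out))
for n in N: print(n,[(np.round(d['extent']).tolist(),round(d['confidence'],2)) for d in r.recognise('nipple',n)])
print(r.get_obs()['qpos'].round(2),r.get_obs()['t'])
E
python3 look.py 1
```

```text
wrist [263. 128. 376. 372.] 0.74
side [283. 138. 308. 198.] 0.84
scene [298. 253. 322. 276.] 0.82
['wrist'] [  9.81   0.5  -12.84  29.35   0.14] 0.009
['side'] [ 11.44  -1.98 -14.84  27.09   0.83] 0.053
['scene'] [ 13.67   6.01 -16.06  27.51   4.34] 0.107
['wrist', 'side', 'scene'] [ 11.92  -0.49 -15.34  28.02   0.34] 0.328
[ 0.00034779  0.00157839 -0.00022886]
mouth [ 0.5968 -0.0755  0.1465] axis [ 0.167 -0.438  0.883] tilt 27.980218462046782 az -69.14785322181949 TCP [ 0.6164 -0.126   0.2106]
wrist crop origin (np.float64(260.5), np.float64(55.0)) scale 0.45112781954887216 nip pred [320.5 115.2] mouth [317.6 150.9]
side crop origin (np.float64(258.5), np.float64(182.0)) scale 0.22556390977443608 nip pred [288.7 212.2] mouth [291.5 195.4]
scene crop origin (np.float64(290.75), np.float64(243.75)) scale 0.22556390977443608 nip pred [320.9 273.8] mouth [313.1 269. ]
wrist [([297.0, 49.0, 349.0, 127.0], 0.76)]
side [([279.0, 212.0, 300.0, 242.0], 0.6)]
scene [([319.0, 272.0, 339.0, 288.0], 0.78)]
[ 0.36  0.62 -0.33  1.51  0.22  1.05  0.33] 15.9833
```

View pics/fit2.png

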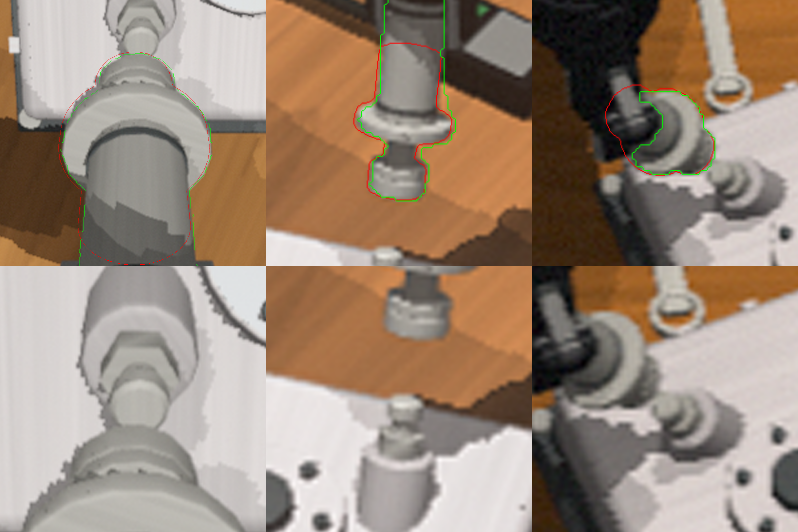

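The stand-off picture shows the coupler mouth just short of the nipple head: wrist crop head (140,405) above coupler (135,445), side crop mouth (417,330) above head (405,401). The coupler is nearly in line. I fit nipple and gun in the same views to get the remaining offset.

```bash
cat > rel.py <<'E'
from fit import *
import fit as F
n0=np.array([np.sin(np.radians(30))*np.sin(np.radians(20)),-.5*np.cos(np.radians(20)),np.cos(np.radians(30))])
GP=PR; NP=[(0,.008),(-.008,.008),(-.0081,.0055),(-.016,.0055),(-.0161,.012),(-.0255,.012),(-.026,.017),(-.042,.017)]
def rend(o,d,prof,im,k=4):
    a=np.cross(d,[1,0,0]);a/=np.linalg.norm(a);b=np.cross(d,a);t=np.linspace(0,2*np.pi,32,endpoint=False);L=np.zeros((480*k,640*k),np.uint8)
    for i in range(0,len(prof),2):
        X=np.vstack([o+d*s+rr*(np.cos(t)[:,None]*a+np.sin(t)[:,None]*b) for s,rr in prof[i:i+2]])
        c=np.array(im['R'])@X.T+np.array(im['t'])[:,None];uv=im['mtx']@c;uv=(uv[:2]/uv[2]).T
        cv2.fillConvexPoly(L,cv2.convexHull(((uv+.5)*k).astype(np.int32)),255)
    return cv2.resize(L,(640,480),interpolation=cv2.INTER_AREA)/255.
def nm(cost,x0,st):
    x0=np.array(x0,float);return minimize(cost,x0,method='Nelder-Mead',options=dict(initial_simplex=np.vstack([x0,x0+np.diag(st)]),maxfev=400,xatol=.03,fatol=1e-5))
r.get_image('side');r.get_image('side');p,R=tool();V={}
for n in ['wrist','side','scene']:
    im=r.get_image(n);m=[]
    for l,X in [('gun',p+R@[.035,0,.035]),('nipple',[.592,-.055,.105])]:
        u=proj(im,np.array(X));g=[d for d in r.outline_of(l,n) if np.hypot(*(np.array(d['extent']).reshape(2,2).mean(0)-u))<(150 if n=='wrist' else 30)]
        m.append(g[0]['mask'].astype(float) if g else None);print(n,l,None if not g else (np.round(g[0]['extent']),g[0]['confidence']))
    V[n]=(im,*m)
print('drift',tool()[0]-p)
def gcost(q,ns):
    o,d=frame(q,p,R);s=0
    for n in ns:
        im,m,_=V[n]
        if m is None: continue
        c=.075 if n=='wrist' else .045
        L=rend(o,d,GP[:6]+[(.0411,.016),(c,.016)],im);U=rend(o,d,[(c,.016),(.115,.016)],im)
        w=1-cv2.dilate(U,np.ones((3,3) if n!='scene' else (21,21)));s+=(np.abs(L-m)*w).sum()/((L*w).sum()+1)
    return s+.02*(q[4]/3)**2+.002*((q[3]-28.5)/2)**2
def ncost(x,ns):
    s=0
    for n in ns:
        im,g,m=V[n]
        if m is None: continue
        L=rend(np.array(x)/1000,n0,NP,im);B=rend(np.array(x)/1000,n0,[(-.042,.017),(-.062,.02)],im)
        w=1-cv2.dilate(B,np.ones((3,3)))
        if g is not None: w=w*(1-cv2.dilate(g,np.ones((5,5))))
        s+=(np.abs(L-m)*w).sum()/((L*w).sum()+1)
    return s
for ns in (['wrist','side'],['wrist','side','scene'],['side','scene'],['wrist']):
    g=nm(lambda q:gcost(q,ns),[10,0,-14,28.5,0],[3,3,3,2,2]);x=nm(lambda x:ncost(x,ns),[592,-58,115],[3,3,3])
    o,d=frame(g.x,p,R);rel=R.T@(x.x-o*1000)
    dt=np.array([-np.sin(np.radians(g.x[3])),0,-np.cos(np.radians(g.x[3]))])
    print(ns,'gun',g.x.round(2),round(g.fun,3),'nip',x.x.round(1),round(x.fun,3),'| mouth->nip tool',rel.round(1),'along gun',round(-rel@dt,1))
print('yaw',np.degrees(np.arctan2(R[1,0],R[0,0])),'TCP',p.round(4),r.get_obs()['t'])
E
python3 rel.py
```

```text
wrist gun (array([264., 126., 374., 370.]), 0.82)
wrist nipple (array([295.,  52., 348., 128.]), 0.67)
side gun (array([284., 140., 309., 195.]), 0.6)
side nipple (array([281., 218., 299., 243.]), 0.76)
scene gun (array([301., 252., 321., 276.]), 0.91)
scene nipple (array([318., 271., 339., 287.]), 0.48)
drift [-2.05517197e-06 -6.20115145e-05  1.90722995e-05]
['wrist', 'side'] gun [  8.68   0.4  -13.15  29.41   1.15] 0.203 nip [593.7 -58.2 111.5] 0.266 | mouth->nip tool [17.1  2.7 33.6] along gun 37.7
['wrist', 'side', 'scene'] gun [  9.29   0.3  -13.54  28.74   1.01] 0.202 nip [593.5 -57.9 112.4] 0.524 | mouth->nip tool [17.8  2.5 32.6] along gun 37.1
['side', 'scene'] gun [  9.19  -1.55 -14.32  29.43   0.62] 0.096 nip [592.2 -56.6 110.2] 0.415 | mouth->nip tool [18.5  2.9 36. ] along gun 40.5
['wrist'] gun [ 1.040e+01  2.700e-01 -1.301e+01  2.871e+01 -1.000e-02] 0.018 nip [593.7 -57.9 114.3] 0.051 | mouth->nip tool [16.6  1.1 30.1] along gun 34.4
yaw 110.26907360058172 TCP [ 0.6168 -0.1243  0.2103] 16.5333
```

Every fit puts the nipple about 34 mm ahead along the gun axis, about 1.5 mm to tool +y and −0.5 mm in-plane. I approach to within a few mm.

apply_moves(
  motion=[
    [[2, 1, 4, 0], [5, 1.6, 9, 0], [8, 1.6, 15, 0], [11, 1.6, 20, 0], [13.5, 1.6, 24.5, 0], [13.5, 1.6, 24.5, 0], [13.5, 1.6, 24.5, 0], [13.5, 1.6, 24.5, 0]],
  ],
  squeeze=120,
)

```text
t: 17.2
ee_pos: [0.6138, -0.1113, 0.186]
orientation: [0.0, 0.572, 0.82, 0.0]
force: [0.0, -0.1, -2.6]
finger_gap: 0.343
finger_force: 118.5
```

```bash
sed -i "s/(\['wrist','side'\],.*:/(['wrist','side'],['wrist'],['side']):/" rel.py; python3 rel.py
```

```text
wrist gun (array([263., 127., 377., 367.]), 0.57)
wrist nipple (array([290.,  66., 345., 132.]), 0.87)
side gun (array([278., 153., 307., 211.]), 0.74)
side nipple (array([280., 216., 298., 242.]), 0.75)
scene gun (array([308., 258., 327., 281.]), 0.83)
scene nipple (array([320., 275., 339., 288.]), 0.55)
drift [-0.00028759  0.00036125 -0.00030218]
['wrist', 'side'] gun [ 9.350e+00  1.000e-02 -1.204e+01  2.833e+01  7.000e-01] 0.231 nip [593.8 -58.3 107.5] 0.266 | mouth->nip tool [ 4.8  0.6 11.5] along gun 12.4
['wrist'] gun [ 1.001e+01  3.300e-01 -1.165e+01  2.875e+01 -2.000e-02] 0.017 nip [593.4 -57.1 115.8] 0.121 | mouth->nip tool [ 4.9 -0.8  3.1] along gun 5.1
['side'] gun [  8.44  -1.67 -10.97  28.73   0.46] 0.117 nip [588.9 -56.4 115.6] 0.09 | mouth->nip tool [ 8.7 -2.1  2.6] along gun 6.5
yaw 110.23536587526016 TCP [ 0.6139 -0.1115  0.1862] 17.75
```

apply_moves(
  motion=[
    [[1, -0.5, 1, 0], [2, -0.5, 3, 0], [3.5, -0.5, 5, 0], [4.5, -0.5, 6.7, 0], [5.5, -0.5, 8.4, 0], [5.5, -0.5, 8.4, 0], [5.5, -0.5, 8.4, 0]],
  ],
)

```text
t: 18.33
ee_pos: [0.6113, -0.1067, 0.1771]
orientation: [0.0, 0.572, 0.82, -0.0]
force: [0.7, -2.0, -3.9]
finger_gap: 0.349
finger_force: 118.8
```

apply_moves(
  motion=[
    [[1, 0, 1.7, 0], [2, 0, 3.4, 0], [3, 0, 5.2, 0], [3, 0, 5.2, 0], [3, 0, 5.2, 0]],
  ],
)

```text
t: 18.75
ee_pos: [0.61, -0.1036, 0.1718]
orientation: [-0.0, 0.572, 0.82, -0.0]
force: [1.7, -1.5, -4.0]
finger_gap: 0.345
finger_force: 118.8
```

```bash
python3 - <<'E'
from h import *
o=r.get_obs();p,R=tool();print(p.round(4),(R.T@o['force']).round(1),(R.T@o['wrist_torque']).round(2))
E
```

```text
[ 0.61   -0.1036  0.1718] [-2.   1.1  4. ] [-0.03 -0.9  -0.02]
```

apply_moves(
  motion=[
    [[0.5, 0, 0.9, 0], [1, 0, 1.7, 0], [1.5, 0, 2.6, 0], [1.5, 0, 2.6, 0], [1.5, 0, 2.6, 0]],
  ],
)

```text
t: 19.17
ee_pos: [0.6101, -0.1034, 0.1708]
orientation: [0.001, 0.572, 0.82, -0.001]
force: [0.4, -5.6, 2.4]
finger_gap: 0.342
finger_force: 119.1
```

```bash
cat > f.py <<'E'
from h import *
o=r.get_obs();p,R=tool();f=R.T@o['force'];print(p.round(4),f.round(1),(R.T@o['wrist_torque']).round(2),'axial',round(-(f-[0,0,4])@[.5,0,.866],1),o['t'])
E
python3 f.py
```

```text
[ 0.6101 -0.1034  0.1708] [-5.4 -1.5 -2.4] [ 0.45 -1.13 -0.09] axial 8.2 19.1667
```

apply_moves(
  motion=[
    [[1, 0, 1.7, 0], [2, 0, 3.5, 0], [3, 0, 5.2, 0], [3.5, 0, 6, 0], [3.5, 0, 6, 0], [3.5, 0, 6, 0]],
  ],
)

```text
t: 19.67
ee_pos: [0.609, -0.1004, 0.1649]
orientation: [0.002, 0.572, 0.82, -0.0]
force: [-0.3, -4.7, 1.7]
finger_gap: 0.344
finger_force: 119.1
```

```bash
python3 f.py
```

```text
[ 0.609  -0.1004  0.1649] [-4.3 -1.9 -1.7] [ 0.43 -1.19 -0.1 ] axial 7.0 19.6667
```

apply_moves(
  motion=[
    [[0.5, 0, 0.9, 0], [1.2, 0, 2.1, 0], [1.2, 0, 2.1, 0], [1.2, 0, 2.1, 0], [1.2, 0, 2.1, 0]],
  ],
)

```text
t: 20.08
ee_pos: [0.6088, -0.0999, 0.1634]
orientation: [0.002, 0.572, 0.82, -0.001]
force: [-0.4, -6.0, 4.8]
finger_gap: 0.343
finger_force: 119.2
```

```bash
python3 f.py; python3 rel.py
```

```text
[ 0.6088 -0.0999  0.1634] [-5.5 -2.4 -4.8] [ 0.71 -1.28 -0.11] axial 10.3 20.0833
wrist gun (array([263., 137., 375., 370.]), 0.61)
wrist nipple (array([288.,  82., 351., 149.]), 0.66)
side gun (array([279., 165., 306., 219.]), 0.84)
side nipple (array([280., 222., 298., 241.]), 0.91)
scene gun (array([309., 260., 332., 280.]), 0.79)
scene nipple (array([296., 261., 329., 284.]), 0.55)
drift [-9.38809737e-06  1.51507983e-05 -1.68108849e-06]
['wrist', 'side'] gun [  7.96   0.39 -13.16  27.15   1.14] 0.386 nip [594.1 -58.7 110.1] 0.302 | mouth->nip tool [ -5.1   1.7 -13.7] along gun -14.5
['wrist'] gun [ 11.37   0.34 -10.18  25.94   0.14] 0.056 nip [593.8 -57.8 111.2] 0.089 | mouth->nip tool [ -5.8   0.2 -18.7] along gun -19.3
['side'] gun [-20.63   8.95  21.89  20.06  -1.35] 0.21 nip [589.2 -56.6 115.9] 0.069 | mouth->nip tool [ 37.4 -14.6 -59. ] along gun -42.6
yaw 110.17075752462338 TCP [ 0.6088 -0.0999  0.1634] 20.6333
```

```bash
cat > chk.py <<'E'
from fit import *
from importlib import util
src=open('rel.py').read().split("r.get_image('side');r")[0];exec(src)
p,R=tool();im=r.get_image('wrist');m=r.outline_of('gun','wrist')[0]['mask'].astype(float)
def cost(q):
    o,d=frame(q,p,R);c=q[5]/1000
    G=[(c,.015),(.013+c,.015),(.0131+c,.0085)]+GP[3:6]+[(.0411,.016),(.075,.016)]
    L=rend(o,d,G,im);w=1-cv2.dilate(rend(o,d,[(.075,.016),(.115,.016)],im),np.ones((3,3)));return (np.abs(L-m)*w).sum()/(L*w).sum()+.02*(q[4]/3)**2
for c in (0,4,8.5):
    s=nm(cost,[10,.3,-12.5,28.5,0,c],[2,1,2,2,1,2]);o,d=frame(s.x,p,R);print(s.x.round(2),round(s.fun,4),'mouth now',((o+d*s.x[5]/1000)*1000).round(1),'seat now',((o+d*(.01+s.x[5]/1000))*1000).round(1))
o=r.get_obs();print(o['t'],(R.T@o['force']).round(1))
E
python3 chk.py
```

```text
[ 10.2    0.64 -11.6   28.06   0.43   8.52] 0.0162 mouth now [592.3 -54.6 102.9] seat now [594.  -58.9 111.8]
[ 1.071e+01  2.600e-01 -1.245e+01  2.713e+01  2.000e-02  7.280e+00] 0.0183 mouth now [592.5 -54.6 102.1] seat now [594.1 -58.8 111. ]
[  9.67   0.44 -11.44  28.72   0.18   8.8 ] 0.0146 mouth now [592.4 -54.4 103.5] seat now [594.  -58.8 112.3]
20.7333 [-6.1 -2.5 -5.1]
```

```bash
python3 -c "
from cell import r
print(r.job_done())"
```

```text
the job is handed in; nothing more can be done
None
```

I handed the job in at about 21 s of the 58 s. The relief cap is turned 75° to its stop and popped back up. The gun is held pressed home on the nipple: about 8.5 mm of coupler travel and 10 N along the axis by my measurements, tilt within about 2° of the nipple. I can't see the verdict: the hand-in returned no result.

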